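# Slide the label plate out over the end of the ledge

## Robot

A 7-joint arm with a two-finger parallel gripper is mounted at the origin on a cart in front of the work surface, level with it; the furniture and walls round the work are solid. World frame = base frame: x ahead of the robot, y to its left, z up, the work surface at z = 0. Lengths are in mm, angles in rad, forces in N, time in s.
With the tool pointing down it reaches from about 350 to 900 mm from the base axis. Payload 7.2 kg.
Tool frame: the origin (TCP) lies at the very end of the fingers, on their centre line; the grasp point (between the pads) lies 19 mm behind it (hold_point_z is the distance from the TCP to the grasp point, in mm); z points along the fingers, y is the line along which they close (so a half turn about z gives the same grasp; the last joint's range is limited). The gripper opens to 88 mm and grips with 3 to 60 N. Pads are 20 mm wide; open, the fingers measure 115 mm over their backs; the gripper's body (75 mm by 178 mm) begins 61 mm behind the grasp point.
Start: joints at [-1.297, 0.411, -0.013, 1.596, 0.006, 1.134, -0.082], TCP at [209.499, 588.846, 222.653] pointing down, gripper open.
Joint ranges: [-2.95, 2.95], [-0.29, 1.99], [-1.47, 1.44], [0.14, 2.54], [-1.03, 4.17], [0.13, 1.85], [-2.86, 2.86]. Speed limits (rad/s): [2.39, 2.39, 3.01, 3.01, 3.14, 3.14, 3.14].

## Interface

Orientations are given as a 3x3 rotation matrix whose columns are the frame's x, y, z axes.
In Python, from rig import * gives the robot as it stands.
- The arm moves only by the shell command python3 -m crank 'ROWS' [FORCE]. ROWS is JSON, a list of rows, each an object with "jaw": the gripper command: -1 is fully open, 1 is shut, values between are in proportion; "xyz": the shift along the tool's x, y, z in m, a list of three; "angular": the turn, a rotation vector about the tool's x, y, z in degrees, a list of three. In form: [{"jaw": jaw, "xyz": [tx, ty, tz], "angular": [rx, ry, rz]}, ...]. A call has 1 to 10 rows; each row is the pose to reach, as a shift and turn from the pose commanded when the call began, along the tool's axes at that moment; what a row does not reach only later rows make up. A row lasts 1/8 s, in which the tool goes at most 62.5 mm and 10.7 degrees, less where a joint would pass 70% of its speed; a pose out of reach is approached as far as the arm can. A call with a gripper value outside its range is refused whole. The fingers move at their own pace and stop on an object; FORCE is the grip in N (left out, the last holds). Time passes only in rows, so rows that repeat a pose let the fingers close. It gives the time, the measured TCP pose, the force, the opening and the grip force at its end, in the units of the state.
- observe(): the state, without advancing time (a new reading comes with each control period).
- camera(name): name is "side" or "top" or "wrist"; returns (picture, depth): 480x640x3 uint8, red, green, blue; 480x640 float32, mm along the optical axis (not along the pixel's ray), 0 where there is no reading.
- get_calibration(name): a dict with "vertical_fov" (degrees; the focal length in pixels is half the picture's height over the tangent of half this angle, whatever the lens; pixels are square), "cx", "cy" (the principal point, pixels), "world_from_camera" (4x4, takes a point from camera to world coordinates). Camera axes: x right, y down, z forward; pixel columns grow to the right and rows downward; lengths in mm; the calibration is good to about 2 mm. A picture is of the moment at which its call begins: read the wrist's pose just before it. get_calibration takes no time and is no camera call; for the wrist camera it gives the pose at the moment of the call.
- hand_in(): hands the job in; it is judged then, once.
Trained networks look in the newest picture that a camera, given by its name, has taken for a name from the list of things; names that differ only in an ending like _2 or _b are one class to them, and where a whole thing is asked for, a point or a joint stands for the part that bears it (a point fixed in the world has none). Each returns a list of dicts, best first, with "p" (0 to 1); they miss things now and then, are a little off and sometimes report something else, mostly with a low value. They report only what shows in the picture. A call takes as long as a camera call. They do not tell look-alikes from the thing itself.
- boxes_of(thing, camera): "rect" ([left, top, right, bottom] in pixels, round what is visible of it).
- silhouettes(thing, camera): "region" (480x640 bool, what is visible of it) and "rect" ([left, top, right, bottom] in pixels, round what is visible of it).
The state is a dict: "t": time; "joint_pos": joint angles; "qd": joint speeds; "effort": joint torques, N m; "eef_pos": TCP position; "eef_rot": TCP orientation; "force": force on the tool from outside, world axes, zero at the start; "ft_torque": the same for the moment, N m; "opening": finger opening in mm; "grasp_force": force on a finger pad.
Only numpy, scipy, OpenCV 4.12 (cv2) and the standard library are available. Lean on these libraries where they do the work, as an engineer would, in place of code of your own. Each camera call takes 0.05 s, during which the arm holds its last target. There are 200 camera calls.

## Task

The aluminium label plate lies askew on the low wooden ledge. With the fingers, push it until it lies square against the dark back rail and its whole red end band sticks out past the ledge's open end, so that it can be taken by its edge later; the thin blue line must stay on the ledge. Only push or slide the plate, never lift it, and leave the flask, dropper bottle, matchbox and stopper where they stand.

Things in the scene. Friction and masses are not known exactly. Their poses are not given: they have to be found in the camera images.
- ledge: Low wooden ledge on dark feet, fixed. Origin: centre of its underside, on the table; z up. The deck spans 142 mm in x and 300 mm in y; its flat top is 45 mm above the origin. The front (-x) side is open. The +y end (left, seen from the robot) is the open end. At the -y end a dark stop strip (inner face at y = -140 mm) stands 10 mm above the deck top.
- rail (a point): Middle of the foot of the dark back rail's inner face, at deck-top height (ledge x = +61 mm, y = 0, z = 45 mm). The rail runs the whole length of the ledge's far (+x) side, its top 14 mm above the deck top. Axes as the ledge's.
- open_end (a point): Point on the deck top, at the middle of the ledge's open end (ledge x = 0, y = +150 mm, z = 45 mm); axes as the ledge's.
- plate: Loose aluminium label plate, 96 mm in x, 140 mm in y, 6 mm thick, 0.15 to 0.31 kg, flat on the ledge. Origin: centre of its underside. Its +y end (last 28 mm painted red) points to the ledge's open end, its +x side to the rail; at the start turned up to 9 degrees and up to 22 mm off the rail. Slides with ordinary dry friction, taking a push of about 1 to 5 N; tips off at 70 mm overhang.
- red_edge (a point): Inner border of the red band on the plate's top: mid-width, 28 mm from the plate's +y end (plate y = +42 mm).
- blue_edge (a point): A blue line, 4 mm wide, crosses the plate's top 52 to 56 mm from its +y end. This point: its border nearest the red band, mid-width, 52 mm from the plate's +y end (plate y = +18 mm).
- flask: Conical glass flask, 63 mm in diameter, 105 mm high, standing behind the rail; origin at the centre of its base. Leave alone.
- dropper: Brown dropper bottle, 33 mm in diameter, 94 mm high, standing behind the rail; origin at the centre of its base. Leave alone.
- matches: Red matchbox, 35 x 52 x 15 mm, lying on the table on the robot's side of the ledge, near its right end; origin at the centre of its underside. Leave alone.
- stopper: Red-brown rubber stopper, 27 mm in diameter, 26 mm high, on the table beyond the ledge's right end; origin at the centre of its base. Leave alone.
Things that resemble listed ones, but are neither listed nor needed, are in the scene too. Of the things that look like the plate, the largest one is meant.

How it is judged:
By the outcome, as a careful person would: the job done as asked, in the order asked, and still so for the second after the job is handed in, with the robot touching nothing.
It also fails if it takes over 48 s, if anything falls off the work surface, if the arm or the gripper's body presses on something with over 40 N, if the wrist force passes 120 N, or if a joint passes its speed limit or range.

## Working session

There is one attempt and no reset: what is moved stays moved. The work goes in short steps, Python scripts to look and compute and a shell command to move; the robot and the scene stay as the last step left them, time stands still between calls to the robot, and variables do not carry over. Pictures are saved under pics/ and viewed, at most 10 in all, crops included, and the job is handed in when it is done.

```bash
mkdir -p pics; cat > h.py <<'E'
from rig import *
import numpy as np, cv2
def shot(n):
    c=get_calibration(n); p,d=camera(n); return p,d,c
def pts(d,c):
    f=240/np.tan(np.radians(c["vertical_fov"])/2)
    v,u=np.mgrid[:480,:640]
    P=np.stack([(u-c["cx"])/f*d,(v-c["cy"])/f*d,d,np.ones_like(d)],-1)
    return (P@np.array(c["world_from_camera"]).T)[...,:3]
E
python3 - <<'E'
from h import *
ims=[]
s=observe();print(s["eef_pos"],np.round(s["eef_rot"],3).tolist(),s["t"],s["opening"])
for n in["top","side"]:
    p,d,c=shot(n);cv2.imwrite(f"pics/{n}0.png",p[...,::-1]);P=pts(d,c);np.save(n+"P",P)
    for t in["plate","ledge","matches","stopper","flask","dropper"]:
        for r in silhouettes(t,n)[:3]:
            q=P[r["region"]&(d>0)]
            print(n,t,round(r["p"],2),np.round(r["rect"]),np.round(np.median(q,0)) if len(q) else 0)
E
```

```text
[209.35656829 588.35220717 221.81377671] [[-0.942, 0.335, -0.0], [0.335, 0.942, -0.002], [-0.0, -0.002, -1.0]] 0.0 87.85139161931114
top plate 0.95 [303. 107. 358. 166.] [ 802. -235.    4.]
top plate 0.71 [248. 236. 339. 298.] [ 563. -167.   51.]
top plate 0.62 [419. 143. 482. 200.] [ 725. -442.    4.]
top ledge 0.89 [222. 213. 410. 326.] [ 559. -250.   46.]
top matches 0.75 [364. 342. 400. 376.] [ 410. -312.   16.]
top stopper 0.63 [430. 253. 443. 268.] [ 572. -409.   26.]
top flask 0.93 [312. 177. 347. 215.] [ 676. -232.   40.]
top dropper 0.8 [382. 190. 407. 212.] [ 668. -336.   45.]
top dropper 0.37 [218. 210. 409. 326.] [ 558. -248.   46.]
side plate 0.98 [376. 313. 437. 359.] [ 723. -445.    4.]
side plate 0.82 [269. 212. 319. 252.] [ 562. -177.   51.]
side plate 0.58 [386. 246. 442. 276.] [ 803. -238.    4.]
side ledge 0.77 [244. 205. 332. 301.] [ 551. -288.   45.]
side matches 0.94 [200. 283. 230. 310.] [ 410. -321.   16.]
side stopper 0.73 [303. 314. 318. 337.] [ 572. -416.   24.]
side flask 0.88 [341. 216. 371. 271.] [ 678. -244.   48.]
side dropper 0.91 [352. 254. 377. 302.] [ 671. -349.   40.]
side dropper 0.65 [305. 315. 320. 337.] [ 572. -416.   24.]
```

View pics/top0.png

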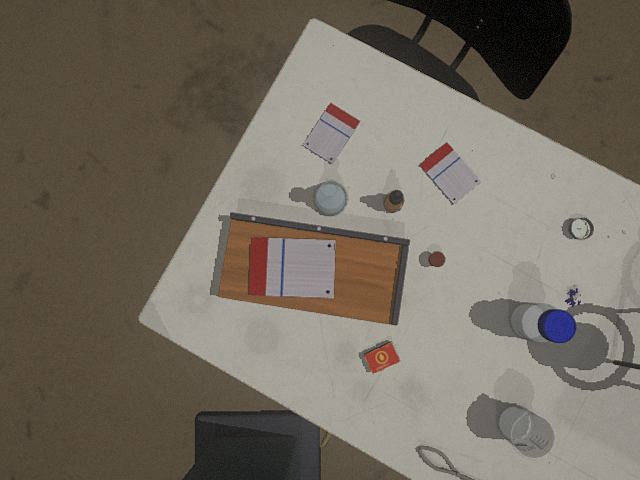

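View pics/side0.png

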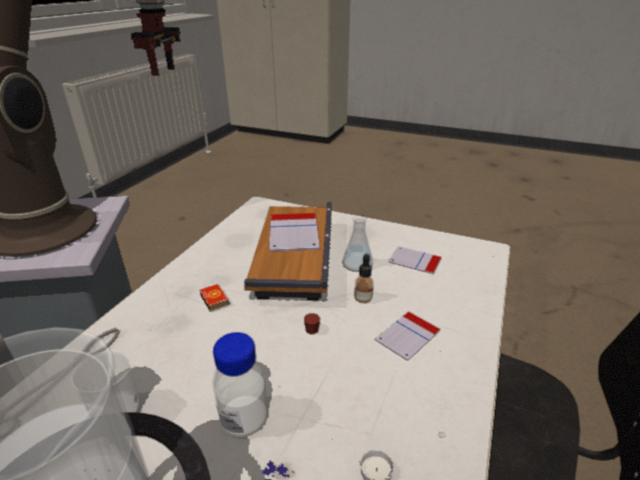

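The candidates for the plate are the one on the ledge (293,267), a look-alike at (332,133) and another at (450,172), both on the table. I choose the one on the ledge, which is also the largest. Next I measure it and check it in a close crop.

```bash
cat >> h.py <<'E'
def rect(xy):
    (c,s,a)=cv2.minAreaRect(xy.astype(np.float32)); b=cv2.boxPoints((c,s,a))
    e=[b[1]-b[0],b[2]-b[1]]; e.sort(key=np.linalg.norm); l=e[1]*np.sign(e[1][1])
    return np.array(c),[np.linalg.norm(e[0]),np.linalg.norm(e[1])],np.degrees(np.arctan2(-l[0],l[1]))  # yaw: long axis=+y
def big(m):
    m=cv2.morphologyEx(m.astype(np.uint8),cv2.MORPH_OPEN,np.ones((3,3)))
    n,l,s,_=cv2.connectedComponentsWithStats(m); return l==1+np.argmax(s[1:,4])
def masks(p,P):
    x,y,z=P[...,0],P[...,1],P[...,2]; p=p.astype(int); r,g,b=p[...,0],p[...,1],p[...,2]
    roi=(x>440)&(x<660)&(y>-440)&(y<-40)&(z>38)&(z<60)
    wood=(r-b>30)&(g-b>8)&(g>45)
    red=roi&(r>90)&(g<60)
    grey=roi&(abs(r-b)<40)&(g>90)
    return roi,wood&roi,red,grey
E
python3 - <<'E'
from h import *
p=cv2.imread("pics/top0.png")[...,::-1];P=np.load("topP.npy")
roi,wood,red,grey=masks(p,P)
pl=big(red|grey)
pl=cv2.morphologyEx(pl.astype(np.uint8),cv2.MORPH_CLOSE,np.ones((7,7)))>0
for n,m in[("wood+plate",big(wood|pl)),("deck+all",big(roi)),("plate",pl),("red",red&pl)]:
    c,s,a=rect(P[m][:,:2]); print(n,np.round(c,1),np.round(s,1),round(a,2),np.round(np.percentile(P[m][:,2],[5,50,95]),1))
v=p.copy(); 
for m,col in((pl,(0,255,0)),(big(wood|pl),(255,255,0)),(big(roi),(0,0,255))):
    cs,_=cv2.findContours(m.astype(np.uint8),0,cv2.CHAIN_APPROX_NONE); v=np.ascontiguousarray(v); cv2.drawContours(v,cs,-1,col,1)
a=np.hstack([p[200:340,205:420],v[200:340,205:420]])[...,::-1]
cv2.imwrite("pics/crop0.png",cv2.resize(a,None,fx=1.85,fy=1.85,interpolation=cv2.INTER_NEAREST)[:, :800])
E
```

```text
wood+plate [ 556.8 -194.6] [132.2 289.5] -10.05 [43.  45.9 52.5]
deck+all [ 560.6 -200.7] [141.6 300.1] -9.95 [43.1 46.6 54.5]
plate [ 561.3 -195.3] [89.  96.6] 87.17 [48.7 51.2 53.7]Traceback (most recent call last):
  File "<stdin>", line 7, in <module>
    return _quantile_unchecked(
        a, q, axis, out, overwrite_input, method, keepdims, weights)
    return _ureduce(a,
                    func=_quantile_ureduce_func,
    ...<5 lines>...
                    overwrite_input=overwrite_input,
                    method=method)
    r = func(a, **kwargs)
    result = _quantile(arr,
                       quantiles=q,
    ...<2 lines>...
                       out=out,
                       weights=wgt)
    slices_having_nans = np.isnan(arr[-1, ...])
                                  ~~~^^^^^^^^^
IndexError: index -1 is out of bounds for axis 0 with size 0
```

```bash
cat >> h.py <<'E'
def plate(p,P):
    roi=masks(p,P)[0]; q=p.astype(int); r,g,b=q[...,0],q[...,1],q[...,2]
    red=roi&(r>1.9*g)&(r>1.9*b)&(r>80); pl=roi&((q.max(-1)>85)&(r-b<35)|red|(b>r+20))
    pl=big(cv2.morphologyEx(pl.astype(np.uint8),cv2.MORPH_CLOSE,np.ones((5,5)))>0)
    return pl,red&pl
E
python3 - <<'E'
from h import *
p=cv2.imread("pics/top0.png")[...,::-1];P=np.load("topP.npy")
print(p[265,[250,258,263,270,282,284,300,360]].tolist())
pl,red=plate(p,P)
v=np.ascontiguousarray(p)
L=np.array([560.6,-200.7]);a0=np.radians(-9.95);R=np.array([[np.cos(a0),-np.sin(a0)],[np.sin(a0),np.cos(a0)]])
for n,m in[("plate",pl),("red",red)]:
    c,s,a=rect(P[m][:,:2]); print(n,np.round(c,1),np.round(s,1),round(a,2),"in ledge",np.round((c-L)@R,1))
    cs,_=cv2.findContours(m.astype(np.uint8),0,cv2.CHAIN_APPROX_NONE); cv2.drawContours(v,cs,-1,(0,255,0),1)
a=np.hstack([p[200:340,205:420],v[200:340,205:420]])[...,::-1]
cv2.imwrite("pics/crop0.png",cv2.resize(a,(795,518//2),interpolation=cv2.INTER_NEAREST))
E
```

```text
[[106, 47, 36], [125, 48, 42], [125, 45, 41], [153, 146, 149], [40, 62, 109], [139, 139, 144], [150, 143, 146], [124, 90, 57]]
plate [ 562.7 -167.2] [ 96.6 145.3] -2.85 in ledge [-3.7 33.3]
red [ 566.2 -109.1] [28.7 95.4] 86.63 in ledge [-10.4  91.2]
```

View pics/crop0.png

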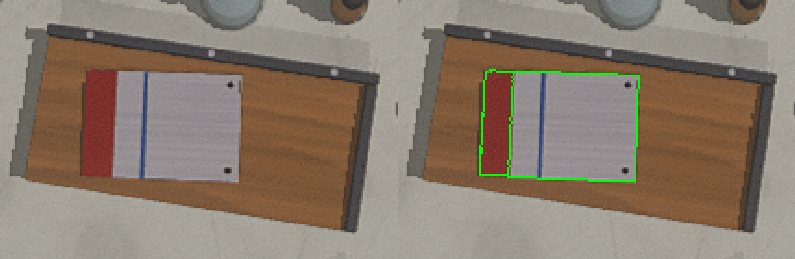

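The green outline at crop (480–638, 70–180) fits the plate. It lies about 7° askew, with the red end off the rail. I plan to push it in +x with the open fingers to square it against the rail, then push it in +y from behind.

```bash
cat >> h.py <<'E'
L0=np.array([560.6,-200.7]);A0=np.radians(-9.95);RL=np.array([[np.cos(A0),-np.sin(A0)],[np.sin(A0),np.cos(A0)]])
def go(*wps,yang=None):
    s=observe();p=np.array(s["eef_pos"]);R=np.array(s["eef_rot"])
    q=p.copy();q[:2]=(p[:2]-L0)@RL
    ya=np.degrees(np.arctan2(R[1,1],R[0,1]))
    print("t",s["t"],"ledge pos",q.round(1),"ypsi",round(ya,2),"F",np.round(s["force"],1),"open",round(s["opening"],1))
    print(R.round(4).tolist())
    for w in wps:
        x=np.array(w,float)
        x[:2]=x[:2]@RL.T+L0
        print(w,"world",x.round(),"tool m",((x-p)@R/1000).round(4))
    if yang is not None: 
        dx=(yang-ya+180)%360-180
        print("rz",-dx)
E
python3 -c "
from h import *
go((-160,400,200),(-95,120,150),(-95,35,100),(-95,35,48),yang=80.05)"
```

```text
t 0.7 ledge pos [-482.2  717.   222.7] ypsi 70.42 F [ 0.3  0.1 -0.5] open 87.6
[[-0.9422, 0.3351, 0.0], [0.3351, 0.9422, 0.0], [-0.0, 0.0, -1.0]]
(-160, 400, 200) world [472. 221. 200.] tool m [-0.3707 -0.2586  0.0227]
(-95, 120, 150) world [488. -66. 150.] tool m [-0.4817 -0.5238  0.0727]
(-95, 35, 100) world [ 473. -150.  100.] tool m [-0.4959 -0.6076  0.1227]
(-95, 35, 48) world [ 473. -150.   48.] tool m [-0.4959 -0.6076  0.1747]
rz -9.630855170851817
```

```bash
python3 -m crank '[{"jaw":-1,"xyz":[-0.371,-0.259,0.023],"angular":[0,0,-9.6]},{"jaw":-1,"xyz":[-0.371,-0.259,0.023],"angular":[0,0,-9.6]},{"jaw":-1,"xyz":[-0.371,-0.259,0.023],"angular":[0,0,-9.6]},{"jaw":-1,"xyz":[-0.371,-0.259,0.023],"angular":[0,0,-9.6]},{"jaw":-1,"xyz":[-0.371,-0.259,0.023],"angular":[0,0,-9.6]},{"jaw":-1,"xyz":[-0.371,-0.259,0.023],"angular":[0,0,-9.6]},{"jaw":-1,"xyz":[-0.371,-0.259,0.023],"angular":[0,0,-9.6]},{"jaw":-1,"xyz":[-0.371,-0.259,0.023],"angular":[0,0,-9.6]},{"jaw":-1,"xyz":[-0.371,-0.259,0.023],"angular":[0,0,-9.6]}]'; python3 -c "
from h import *
go((-95,120,150),(-95,35,100),(-95,35,48),yang=80.05)"
```

```text
t: 1.82
eef_pos: [472.5, 220.1, 199.7]
eef_rot: [[-0.984, 0.175, -0.0], [0.175, 0.984, 0.0], [0.0, 0.0, -1.0]]
force: [-1.0, -0.1, 1.0]
opening: 87.8
grasp_force: 0.0
t 1.825 ledge pos [-159.5  399.2  199.7] ypsi 79.9 F [-1.  -0.1  1. ] open 87.8
[[-0.9845, 0.1754, -0.0001], [0.1754, 0.9845, 0.0002], [0.0001, 0.0002, -1.0]]
(-95, 120, 150) world [488. -66. 150.] tool m [-0.0652 -0.279   0.0496]
(-95, 35, 100) world [ 473. -150.  100.] tool m [-0.0655 -0.3641  0.0996]
(-95, 35, 48) world [ 473. -150.   48.] tool m [-0.0655 -0.3641  0.1516]
rz -0.15232850494842864
```

```bash
python3 -m crank '[{"jaw":-1,"xyz":[-0.065,-0.364,0.05],"angular":[0,0,0]},{"jaw":-1,"xyz":[-0.065,-0.364,0.05],"angular":[0,0,0]},{"jaw":-1,"xyz":[-0.065,-0.364,0.05],"angular":[0,0,0]},{"jaw":-1,"xyz":[-0.065,-0.364,0.05],"angular":[0,0,0]},{"jaw":-1,"xyz":[-0.065,-0.364,0.05],"angular":[0,0,0]},{"jaw":-1,"xyz":[-0.065,-0.364,0.1],"angular":[0,0,0]},{"jaw":-1,"xyz":[-0.065,-0.364,0.145],"angular":[0,0,0]},{"jaw":-1,"xyz":[-0.065,-0.364,0.152],"angular":[0,0,0]},{"jaw":-1,"xyz":[-0.065,-0.364,0.152],"angular":[0,0,0]},{"jaw":-1,"xyz":[-0.065,-0.364,0.152],"angular":[0,0,0]}]'; python3 -c "
from h import *
go((-75,35,48),(-45,35,48),yang=80.05)"
```

```text
t: 3.08
eef_pos: [475.0, -147.8, 49.6]
eef_rot: [[-0.985, 0.171, 0.003], [0.171, 0.985, 0.0], [-0.003, 0.001, -1.0]]
force: [-0.2, -0.3, 0.0]
opening: 87.9
grasp_force: 0.0
t 3.075 ledge pos [-93.5  37.3  49.6] ypsi 80.16 F [-0.2 -0.3  0. ] open 87.9
[[-0.9853, 0.1709, 0.0034], [0.1709, 0.9853, 0.0003], [-0.0033, 0.0009, -1.0]]
(-75, 35, 48) world [ 493. -153.   48.] tool m [-0.0185 -0.0023  0.0017]
(-45, 35, 48) world [ 522. -158.   48.] tool m [-0.0485 -0.0024  0.0018]
rz 0.11075536723845403
```

```bash
python3 -m crank '[{"jaw":-1,"xyz":[-0.01,0,0],"angular":[0,0,0]},{"jaw":-1,"xyz":[-0.016,0,0],"angular":[0,0,0]},{"jaw":-1,"xyz":[-0.02,0,0],"angular":[0,0,0]}]'; python3 -c "
from h import *
go((-75,35,48),yang=80.05)"
```

```text
t: 3.45
eef_pos: [493.7, -152.7, 48.1]
eef_rot: [[-0.985, 0.173, 0.001], [0.173, 0.985, -0.0], [-0.001, 0.0, -1.0]]
force: [0.8, -0.3, -0.7]
opening: 87.9
grasp_force: 0.0
t 3.45 ledge pos [-74.1  35.7  48.1] ypsi 80.04 F [ 0.8 -0.3 -0.7] open 87.9
[[-0.9849, 0.173, 0.001], [0.173, 0.9849, -0.0001], [-0.001, 0.0001, -1.0]]
(-75, 35, 48) world [ 493. -153.   48.] tool m [ 0.0009 -0.0007  0.0001]
rz -0.014452025080572639
```

Height is right at 48. Now I push 29 mm in +x in small steps.

```bash
python3 -m crank '[{"jaw":-1,"xyz":[-0.005,0,0],"angular":[0,0,0]},{"jaw":-1,"xyz":[-0.009,0,0],"angular":[0,0,0]},{"jaw":-1,"xyz":[-0.013,0,0],"angular":[0,0,0]},{"jaw":-1,"xyz":[-0.017,0,0],"angular":[0,0,0]},{"jaw":-1,"xyz":[-0.02,0,0],"angular":[0,0,0]},{"jaw":-1,"xyz":[-0.023,0,0],"angular":[0,0,0]},{"jaw":-1,"xyz":[-0.025,0,0],"angular":[0,0,0]},{"jaw":-1,"xyz":[-0.027,0,0],"angular":[0,0,0]},{"jaw":-1,"xyz":[-0.028,0,0],"angular":[0,0,0]},{"jaw":-1,"xyz":[-0.028,0,0],"angular":[0,0,0]}]'; python3 - <<'E'
from h import *
go((-45,35,48),yang=80.05)
p,d,c=shot("top");cv2.imwrite("pics/top1.png",p[150:350,190:430,::-1].repeat(3,0).repeat(3,1))
P=pts(d,c)
pl,red=plate(p,P)
for m in(pl,red):
    c,s,a=rect(P[m][:,:2]);print(np.round((c-L0)@RL,1),np.round(s,1),round(a+9.95,2))
E
```

```text
t: 4.7
eef_pos: [520.2, -157.6, 47.6]
eef_rot: [[-0.985, 0.173, -0.0], [0.173, 0.985, 0.0], [0.0, -0.0, -1.0]]
force: [-2.0, 0.7, -0.3]
opening: 87.5
grasp_force: 0.9
t 4.7 ledge pos [-47.3  35.4  47.6] ypsi 80.01 F [-2.   0.7 -0.3] open 87.5
[[-0.9848, 0.1734, -0.0004], [0.1734, 0.9848, 0.0001], [0.0004, -0.0, -1.0]]
(-45, 35, 48) world [ 522. -158.   48.] tool m [-0.0023 -0.0004 -0.0004]
rz -0.037075054749323044
[47.  15.8] [103.5 161.7] -18.28
[36.8 85.5] [28.2 46.8] 90.46
```

View pics/top1.png

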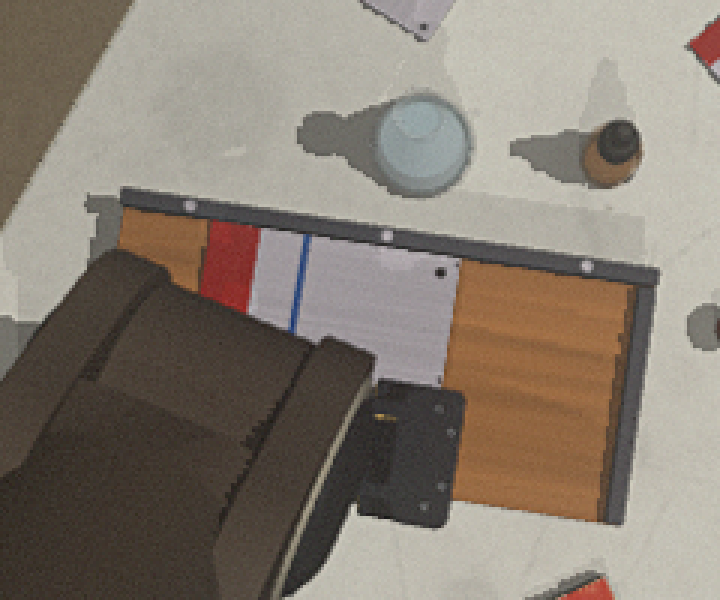

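The plate (blue line at 300,280; edge along the rail at 205–460, 220–260) is nearly square, with at most a few mm to the rail. I press further until the force rises.

```bash
python3 -m crank '[{"jaw":-1,"xyz":[-0.001,0,0],"angular":[0,0,0]},{"jaw":-1,"xyz":[-0.002,0,0],"angular":[0,0,0]},{"jaw":-1,"xyz":[-0.003,0,0],"angular":[0,0,0]},{"jaw":-1,"xyz":[-0.003,0,0],"angular":[0,0,0]}]'; python3 -c "
from h import *
go((-45,35,48))"
```

```text
t: 5.25
eef_pos: [520.3, -157.6, 47.3]
eef_rot: [[-0.985, 0.174, -0.006], [0.174, 0.985, 0.002], [0.006, 0.001, -1.0]]
force: [-10.4, 2.6, 8.9]
opening: 87.9
grasp_force: 5.4
t 5.25 ledge pos [-47.1  35.5  47.3] ypsi 80.0 F [-10.4   2.6   8.9] open 87.9
[[-0.9848, 0.1736, -0.0056], [0.1736, 0.9848, 0.0017], [0.0058, 0.0007, -1.0]]
(-45, 35, 48) world [ 522. -158.   48.] tool m [-0.0021 -0.0004 -0.0007]
```

Pressed against the rail: the force rose to 10 N with no motion. Next I retract, rise, turn 90° and go behind the plate.

```bash
python3 -m crank '[{"jaw":-1,"xyz":[0.025,0,0],"angular":[0,0,0]},{"jaw":-1,"xyz":[0.031,0,-0.03],"angular":[0,0,0]},{"jaw":-0.2,"xyz":[0.031,-0.02,-0.07],"angular":[0,0,10]},{"jaw":-0.2,"xyz":[0.02,-0.12,-0.07],"angular":[0,0,90]},{"jaw":-0.2,"xyz":[0,-0.12,-0.07],"angular":[0,0,90]},{"jaw":-0.2,"xyz":[-0.055,-0.12,-0.07],"angular":[0,0,90]},{"jaw":-0.2,"xyz":[-0.055,-0.12,-0.07],"angular":[0,0,90]},{"jaw":-0.2,"xyz":[-0.055,-0.12,-0.07],"angular":[0,0,90]},{"jaw":-0.2,"xyz":[-0.055,-0.12,-0.07],"angular":[0,0,90]},{"jaw":-0.2,"xyz":[-0.055,-0.12,-0.07],"angular":[0,0,90]}]'; python3 -m crank '[{"jaw":-0.2,"xyz":[0,0,0],"angular":[0,0,10]},{"jaw":-0.2,"xyz":[0,0,0],"angular":[0,0,10]}]'; python3 - <<'E'
from h import *
go((11,-85,108),(11,-85,48),yang=-9.95)
p,d,c=shot("top");cv2.imwrite("pics/top2.png",p[150:350,190:430,::-1].repeat(3,0).repeat(3,1))
P=pts(d,c)
pl,red=plate(p,P)
for m in(pl,red):
    c,s,a=rect(P[m][:,:2]);print(np.round((c-L0)@RL,1),np.round(s,1),round(a+9.95,2))
E
```

```text
t: 6.5
eef_pos: [557.5, -285.9, 117.8]
eef_rot: [[0.096, 0.995, 0.001], [0.995, -0.096, -0.001], [-0.001, 0.001, -1.0]]
force: [0.6, -0.1, -0.5]
opening: 52.6
grasp_force: 0.0
t: 6.75
eef_pos: [557.3, -285.7, 117.6]
eef_rot: [[0.26, 0.966, 0.0], [0.966, -0.26, -0.001], [-0.001, 0.001, -1.0]]
force: [-0.4, 0.2, -0.6]
opening: 52.3
grasp_force: 0.0
t 6.75 ledge pos [ 11.5 -84.3 117.6] ypsi -15.08 F [-0.4  0.2 -0.6] open 52.3
[[0.2601, 0.9656, 0.0004], [0.9656, -0.2601, -0.0009], [-0.0007, 0.0006, -1.0]]
(11, -85, 108) world [ 557. -286.  108.] tool m [-0.0007 -0.0004  0.0096]
(11, -85, 48) world [ 557. -286.   48.] tool m [-0.0007 -0.0005  0.0696]
rz -5.127819114084559
[22.1 49.2] [110.2 176.8] 3.95
[12.9 85.4] [28.2 96.1] 89.99
```

View pics/top2.png

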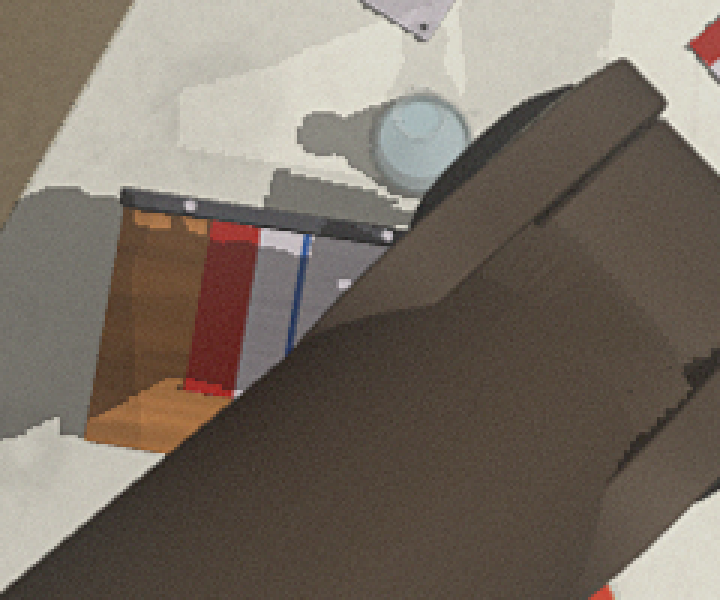

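The red band (200–255, 230–395) now reads square: yaw is 0 and the centre is at ledge (12.9, 85.4), so the plate centre is at y≈29. Before descending I check the wrist's clearance to the flask and dropper in the side view, and fix the yaw.

```bash
python3 -m crank '[{"jaw":-0.2,"xyz":[0,0,0],"angular":[0,0,-5.1]},{"jaw":-0.2,"xyz":[0,0,0.035],"angular":[0,0,-5.1]},{"jaw":-0.2,"xyz":[0,0,0.035],"angular":[0,0,-5.1]}]'; python3 - <<'E'
from h import *
go((11,-85,48),yang=-9.95)
p,d,c=shot("side");cv2.imwrite("pics/side2.png",p[40:340,180:480,::-1].repeat(2,0).repeat(2,1))
E
```

```text
t: 7.18
eef_pos: [555.6, -284.9, 80.9]
eef_rot: [[0.172, 0.985, -0.003], [0.985, -0.172, 0.002], [0.001, -0.003, -1.0]]
force: [0.3, 0.6, 0.2]
opening: 52.6
grasp_force: 0.0
t 7.175 ledge pos [  9.6 -83.8  80.9] ypsi -9.91 F [0.3 0.6 0.2] open 52.6
[[0.1721, 0.9851, -0.0032], [0.9851, -0.1721, 0.0017], [0.0011, -0.0034, -1.0]]
(11, -85, 48) world [ 557. -286.   48.] tool m [-0.0012  0.0015  0.0329]
rz 0.04069521307235391
```

View pics/side2.png

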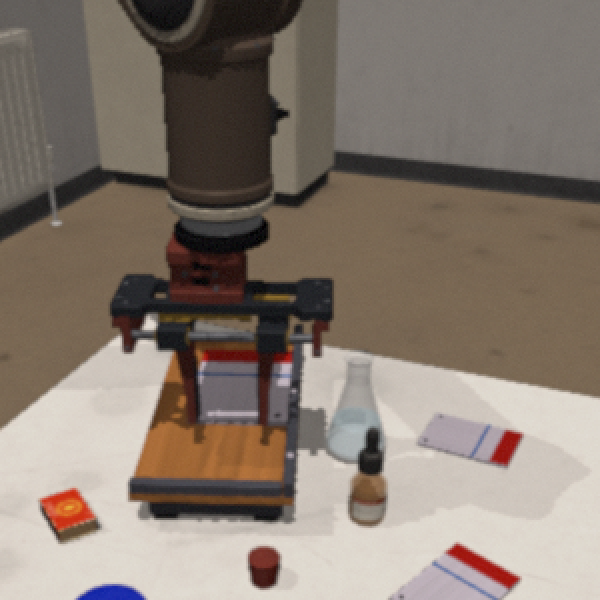

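The fingers (tips at 195,420 and 265,440) are behind the plate. The gripper's ears (320,345) stay about 80 mm above the tips, so they clear the flask (355,360) and dropper. Now descend and push.

```bash
python3 -m crank '[{"jaw":-0.2,"xyz":[0,0.001,0.02],"angular":[0,0,0]},{"jaw":-0.2,"xyz":[0,0.001,0.033],"angular":[0,0,0]},{"jaw":-0.2,"xyz":[0.01,0.001,0.0345],"angular":[0,0,0]},{"jaw":-0.2,"xyz":[0.02,0.001,0.0345],"angular":[0,0,0]},{"jaw":-0.2,"xyz":[0.025,0.001,0.0345],"angular":[0,0,0]},{"jaw":-0.2,"xyz":[0.025,0.001,0.0345],"angular":[0,0,0]}]'; python3 -c "
from h import *
go((11,-52,48),(11,37,48),yang=-9.95)"
```

```text
t: 7.98
eef_pos: [562.7, -260.6, 48.5]
eef_rot: [[0.174, 0.985, 0.001], [0.985, -0.174, 0.0], [0.0, 0.001, -1.0]]
force: [-0.5, 0.8, -0.4]
opening: 52.8
grasp_force: 0.0
t 7.975 ledge pos [ 12.4 -58.7  48.5] ypsi -10.01 F [-0.5  0.8 -0.4] open 52.8
[[0.1738, 0.9848, 0.0007], [0.9848, -0.1738, 0.0001], [0.0002, 0.0007, -1.0]]
(11, -52, 48) world [ 562. -254.   48.] tool m [ 0.0067 -0.0014  0.0005]
(11, 37, 48) world [ 578. -166.   48.] tool m [ 0.0957 -0.0015  0.0005]
rz -0.05701873532495938
```

```bash
python3 -m crank '[{"jaw":-0.2,"xyz":[0.004,-0.001,0.0005],"angular":[0,0,0]},{"jaw":-0.2,"xyz":[0.008,-0.001,0.0005],"angular":[0,0,0]},{"jaw":-0.2,"xyz":[0.013,-0.001,0.0005],"angular":[0,0,0]},{"jaw":-0.2,"xyz":[0.02,-0.001,0.0005],"angular":[0,0,0]},{"jaw":-0.2,"xyz":[0.028,-0.001,0.0005],"angular":[0,0,0]},{"jaw":-0.2,"xyz":[0.036,-0.001,0.0005],"angular":[0,0,0]},{"jaw":-0.2,"xyz":[0.044,-0.001,0.0005],"angular":[0,0,0]},{"jaw":-0.2,"xyz":[0.052,-0.001,0.0005],"angular":[0,0,0]},{"jaw":-0.2,"xyz":[0.058,-0.001,0.0005],"angular":[0,0,0]},{"jaw":-0.2,"xyz":[0.06,-0.001,0.0005],"angular":[0,0,0]}]'; python3 - <<'E'
from h import *
go((11,37,47.5),yang=-9.95)
p,d,c=shot("top");cv2.imwrite("pics/top3.png",p[150:350,190:430,::-1].repeat(3,0).repeat(3,1))
P=pts(d,c)
pl,red=plate(p,P)
c,s,a=rect(P[red][:,:2]);print(np.round((c-L0)@RL,1),np.round(s,1),round(a+9.95,2))
E
```

```text
t: 9.22
eef_pos: [571.8, -201.5, 47.6]
eef_rot: [[0.174, 0.985, -0.0], [0.985, -0.174, 0.0], [0.0, -0.0, -1.0]]
force: [-1.6, -2.3, 0.7]
opening: 52.8
grasp_force: 1.0
t 9.225 ledge pos [11.1  1.1 47.6] ypsi -10.05 F [-1.6 -2.3  0.7] open 52.8
[[0.1745, 0.9847, -0.0001], [0.9847, -0.1745, 0.0002], [0.0002, -0.0001, -1.0]]
(11, 37, 47.5) world [ 578. -166.   48.] tool m [ 0.0359 -0.0002  0.0001]
rz -0.09760935553009631
[-586.8  100.8] [0. 0.] 9.95
```

Sliding at about 2.5 N, fingers square. I push another 30 mm and stop slightly short, then rise and look.

```bash
python3 -m crank '[{"jaw":-0.2,"xyz":[0.006,0,0],"angular":[0,0,0]},{"jaw":-0.2,"xyz":[0.013,0,0],"angular":[0,0,0]},{"jaw":-0.2,"xyz":[0.02,0,0],"angular":[0,0,0]},{"jaw":-0.2,"xyz":[0.026,0,0],"angular":[0,0,0]},{"jaw":-0.2,"xyz":[0.03,0,0],"angular":[0,0,0]},{"jaw":-0.2,"xyz":[0.032,0,0],"angular":[0,0,0]},{"jaw":-0.2,"xyz":[0.032,0,0],"angular":[0,0,0]}]'; python3 -m crank '[{"jaw":-0.2,"xyz":[-0.015,0,0],"angular":[0,0,0]},{"jaw":-0.2,"xyz":[-0.03,0,0],"angular":[0,0,0]},{"jaw":-0.2,"xyz":[-0.05,0,-0.05],"angular":[0,0,0]},{"jaw":-0.2,"xyz":[-0.05,-0.05,-0.1],"angular":[0,0,0]},{"jaw":-0.2,"xyz":[-0.05,-0.1,-0.15],"angular":[0,0,0]},{"jaw":-0.2,"xyz":[-0.07,-0.16,-0.17],"angular":[0,0,0]},{"jaw":-0.2,"xyz":[-0.1,-0.18,-0.2],"angular":[0,0,0]},{"jaw":-0.2,"xyz":[-0.15,-0.18,-0.2],"angular":[0,0,0]},{"jaw":-0.2,"xyz":[-0.15,-0.18,-0.2],"angular":[0,0,0]}]'; python3 - <<'E'
from h import *
go((11,37,47.5),(-85,110,120),yang=80.05)
p,d,c=shot("top");cv2.imwrite("pics/top4.png",p[150:350,150:416,::-1].repeat(3,0).repeat(3,1))
P=pts(d,c)
pl,red=plate(p,P)
for m in(pl,red):
  if m.any():
    c,s,a=rect(P[m][:,:2]);print(np.round((c-L0)@RL,1),np.round(s,1),round(a+9.95,2))
E
```

```text
t: 10.15
eef_pos: [577.4, -170.2, 47.6]
eef_rot: [[0.175, 0.985, 0.0], [0.985, -0.175, 0.001], [0.001, 0.0, -1.0]]
force: [0.6, 0.4, 0.1]
opening: 53.0
grasp_force: 0.0
t: 11.28
eef_pos: [372.0, -290.8, 249.0]
eef_rot: [[0.182, 0.983, 0.004], [0.983, -0.182, -0.001], [0.0, 0.004, -1.0]]
force: [-0.1, 0.1, -0.5]
opening: 52.8
grasp_force: 0.0
t 11.275 ledge pos [-170.2 -121.3  249. ] ypsi -10.47 F [-0.1  0.1 -0.5] open 52.8
[[0.1818, 0.9833, 0.004], [0.9833, -0.1818, -0.0007], [0.0001, 0.004, -1.0]]
(11, 37, 47.5) world [ 578. -166.   48.] tool m [0.1599 0.1789 0.2023]
(-85, 110, 120) world [496. -78. 120.] tool m [0.2321 0.0826 0.1294]
rz -90.52204900594666
[17.9 65.2] [106.5 215.7] 0.12
[ 15.3 157.8] [16.9 92. ] 98.99
```

View pics/top4.png

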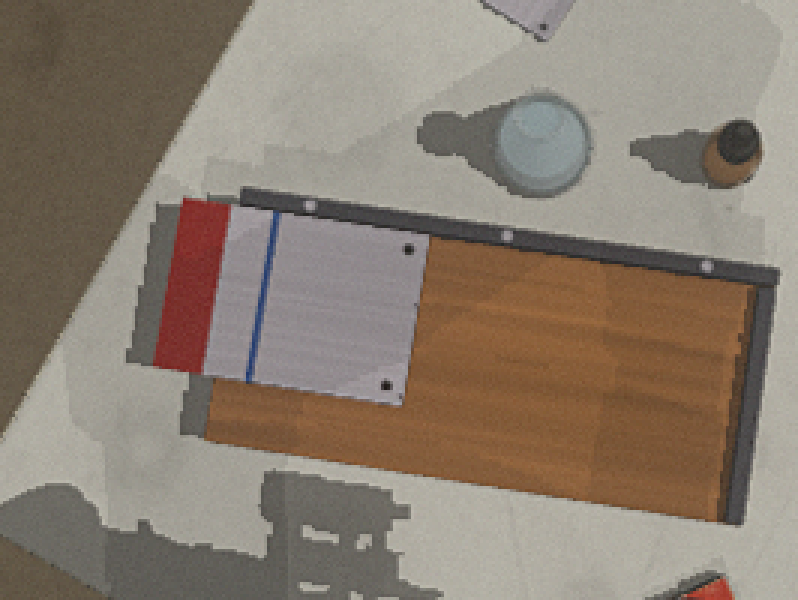

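The red band (154–230, 198–372) sticks out past the ledge's end and the blue line (248–278, 212–382) is on the ledge. Next is a precise number, because my region of interest cut the red off.

```bash
sed -i 's/(y<-40)/(y<10)/; s/(z>38)/(z>35)/' h.py; python3 - <<'E'
from h import *
for n in("top","side"):
    p,d,c=shot(n);P=pts(d,c);Q=P.copy();Q[...,:2]=(P[...,:2]-L0)@RL
    # intersect rays with plate top plane z=51 (less depth noise)
    o=np.array(c["world_from_camera"])[:3,3]; Q=o+(P-o)*((51-o[2])/(P[...,2]-o[2]))[...,None]; Q[...,:2]=(Q[...,:2]-L0)@RL
    roi=masks(p,P)[0]; q=p.astype(int);r,g,b=q[...,0],q[...,1],q[...,2]
    red=big(roi&(r>1.9*g)&(r>80)); blue=big(roi&(b>r+20)&(Q[...,0]<62)&(Q[...,0]>-40))
    ok=np.abs(P[...,2]-51)<8
    for nm,m in(("red",red),("blue",blue)):
        a=Q[m]; print(n,nm,"y",np.percentile(a[:,1],[1,50,99]).round(1),"x",np.percentile(a[:,0],[1,99]).round(1),"slope deg",np.round(np.degrees(np.polyfit(a[:,0],a[:,1],1)[0]),2))
    deck=roi&(r-b>25)&(g>1.2*b)&(np.abs(P[...,2]-45)<4); 
    e=o+(P-o)*((45-o[2])/(P[...,2]-o[2]))[...,None]; e=(e[...,:2]-L0)@RL; k=e[deck&(Q[...,0]<-45)]
    print(n,"deck end y",np.percentile(k[:,1],[95,99,99.8]).round(1))
    G=roi&ok&(q.max(-1)>85)&(r-b<35)&(Q[...,0]<62)&(Q[...,1]<130)&(Q[...,1]>50); ys=Q[G]
    for lo in(55,80,105):
        s=ys[(ys[:,1]>lo)&(ys[:,1]<lo+20)]; print(n,"edge x",lo,np.percentile(s[:,0],[1,99]).round(1))
E
```

```text
top red y [156.9 169.9 182.8] x [-33.2  58.7] slope deg 0.16
top blue y [127.4 129.5 131.7] x [-1.8  5.2] slope deg 6.85
top deck end y [134.7 146.7 149.2]
top edge x 55 [-34.3  59.7]
top edge x 80 [-34.6  59.7]
top edge x 105 [-34.3  59.9]<stdin>:5: RuntimeWarning: divide by zero encountered in divide
<stdin>:5: RuntimeWarning: invalid value encountered in multiply
<stdin>:12: RuntimeWarning: divide by zero encountered in divide
<stdin>:12: RuntimeWarning: invalid value encountered in multiply
Traceback (most recent call last):
  File "h.py", line 16, in big
    n,l,s,_=cv2.connectedComponentsWithStats(m); return l==1+np.argmax(s[1:,4])
                                                             ~~~~~~~~~^^^^^^^^^
ValueError: attempt to get argmax of an empty sequence
```

Red's inner border is about 6 mm past the end, the blue line about 18 mm inside, and the yaw is about 0. I press once more toward the rail to make sure no gap opened during the slide.

```bash
python3 -m crank '[{"jaw":-1,"xyz":[0.232,0.083,0.1],"angular":[0,0,-90]},{"jaw":-1,"xyz":[0.232,0.083,0.1],"angular":[0,0,-90]},{"jaw":-1,"xyz":[0.232,0.083,0.1],"angular":[0,0,-90]},{"jaw":-1,"xyz":[0.232,0.083,0.1],"angular":[0,0,-90]},{"jaw":-1,"xyz":[0.232,0.083,0.1],"angular":[0,0,-90]},{"jaw":-1,"xyz":[0.232,0.083,0.1],"angular":[0,0,-90]},{"jaw":-1,"xyz":[0.232,0.083,0.1],"angular":[0,0,-90]},{"jaw":-1,"xyz":[0.232,0.083,0.1],"angular":[0,0,-90]},{"jaw":-1,"xyz":[0.232,0.083,0.1],"angular":[0,0,-90]},{"jaw":-1,"xyz":[0.232,0.083,0.1],"angular":[0,0,-90]}]'; python3 -c "
from h import *
go((-85,110,48),yang=80.05)"
```

```text
t: 12.68
eef_pos: [495.7, -72.1, 146.8]
eef_rot: [[-0.985, 0.174, -0.002], [0.174, 0.985, -0.0], [0.002, -0.0, -1.0]]
force: [-0.0, -0.7, -0.2]
opening: 87.7
grasp_force: 0.0
t 12.675 ledge pos [-86.2 115.5 146.8] ypsi 79.95 F [-0.  -0.7 -0.2] open 87.7
[[-0.9847, 0.1745, -0.0019], [0.1745, 0.9847, -0.0001], [0.0018, -0.0004, -1.0]]
(-85, 110, 48) world [496. -78.  48.] tool m [-0.0013 -0.0054  0.0988]
rz -0.09871644124439172
```

```bash
python3 -m crank '[{"jaw":-1,"xyz":[0,-0.005,0.05],"angular":[0,0,0]},{"jaw":-1,"xyz":[0,-0.005,0.09],"angular":[0,0,0]},{"jaw":-1,"xyz":[0,-0.005,0.099],"angular":[0,0,0]},{"jaw":-1,"xyz":[-0.01,-0.005,0.099],"angular":[0,0,0]},{"jaw":-1,"xyz":[-0.02,-0.005,0.099],"angular":[0,0,0]},{"jaw":-1,"xyz":[-0.028,-0.005,0.099],"angular":[0,0,0]},{"jaw":-1,"xyz":[-0.032,-0.005,0.099],"angular":[0,0,0]},{"jaw":-1,"xyz":[-0.035,-0.005,0.099],"angular":[0,0,0]},{"jaw":-1,"xyz":[-0.035,-0.005,0.099],"angular":[0,0,0]}]'; python3 -c "
from h import *
go((-47,110,48),yang=80.05)"
```

```text
t: 13.8
eef_pos: [529.7, -84.0, 48.7]
eef_rot: [[-0.985, 0.175, -0.0], [0.175, 0.985, 0.0], [0.0, 0.0, -1.0]]
force: [0.5, -0.2, -0.2]
opening: 87.9
grasp_force: 0.0
t 13.8 ledge pos [-50.6 109.6  48.7] ypsi 79.91 F [ 0.5 -0.2 -0.2] open 87.9
[[-0.9845, 0.1751, -0.0], [0.1751, 0.9845, 0.0001], [0.0, 0.0001, -1.0]]
(-47, 110, 48) world [533. -84.  48.] tool m [-0.0036  0.0004  0.0007]
rz -0.1361969733317494
```

```bash
python3 -m crank '[{"jaw":-1,"xyz":[-0.002,0,0.0005],"angular":[0,0,0]},{"jaw":-1,"xyz":[-0.003,0,0.0005],"angular":[0,0,0]},{"jaw":-1,"xyz":[-0.004,0,0.0005],"angular":[0,0,0]},{"jaw":-1,"xyz":[-0.005,0,0.0005],"angular":[0,0,0]},{"jaw":-1,"xyz":[-0.005,0,0.0005],"angular":[0,0,0]}]'; python3 -c "
from h import *
go((-47,110,48),yang=80.05)"
```

```text
t: 14.42
eef_pos: [533.1, -84.6, 47.9]
eef_rot: [[-0.985, 0.175, -0.003], [0.175, 0.985, 0.001], [0.003, 0.0, -1.0]]
force: [-5.7, 0.7, 5.1]
opening: 87.9
grasp_force: 2.7
t 14.425 ledge pos [-47.1 109.6  47.9] ypsi 79.93 F [-5.7  0.7  5.1] open 87.9
[[-0.9846, 0.1748, -0.0029], [0.1748, 0.9846, 0.0008], [0.003, 0.0003, -1.0]]
(-47, 110, 48) world [533. -84.  48.] tool m [-0.0001  0.0004 -0.0001]
rz -0.11641394255212845
```

The stop is at the same place as before (-47.1), so the plate is against the rail. Retract and take a last look.

```bash
python3 -m crank '[{"jaw":-1,"xyz":[0.015,0,0],"angular":[0,0,0]},{"jaw":-1,"xyz":[0.04,0,0],"angular":[0,0,0]},{"jaw":-1,"xyz":[0.06,0,-0.05],"angular":[0,0,0]},{"jaw":-1,"xyz":[0.06,0.06,-0.1],"angular":[0,0,0]},{"jaw":-1,"xyz":[0.06,0.12,-0.15],"angular":[0,0,0]},{"jaw":-1,"xyz":[0.06,0.18,-0.15],"angular":[0,0,0]},{"jaw":-1,"xyz":[0.06,0.24,-0.15],"angular":[0,0,0]},{"jaw":-1,"xyz":[0.06,0.3,-0.15],"angular":[0,0,0]},{"jaw":-1,"xyz":[0.06,0.3,-0.15],"angular":[0,0,0]},{"jaw":-1,"xyz":[0.06,0.3,-0.15],"angular":[0,0,0]}]'; python3 - 2>/dev/null <<'E'
from h import *
p,d,c=shot("top");P=pts(d,c);cv2.imwrite("pics/top5.png",p[150:350,150:416,::-1].repeat(3,0).repeat(3,1))
o=np.array(c["world_from_camera"])[:3,3]; Q=o+(P-o)*((51-o[2])/(P[...,2]-o[2]))[...,None]; Q[...,:2]=(Q[...,:2]-L0)@RL
roi=masks(p,P)[0]; q=p.astype(int);r,g,b=q[...,0],q[...,1],q[...,2]
a=Q[big(roi&(r>1.9*g)&(r>80))]
print("red y",np.percentile(a[:,1],[1,50,99]).round(1),"x",np.percentile(a[:,0],[1,99]).round(1),np.degrees(np.polyfit(a[:,0],a[:,1],1)[0]))
for t in["matches","stopper","flask","dropper"]:
    x=silhouettes(t,"top")[:1]
    if x: print(t,x[0]["rect"].round() if hasattr(x[0]["rect"],"round") else x[0]["rect"])
print(observe()["qd"])
E
```

```text
t: 15.68
eef_pos: [527.5, 221.5, 197.7]
eef_rot: [[-0.985, 0.173, -0.0], [0.173, 0.985, -0.001], [0.0, -0.001, -1.0]]
force: [-0.0, -0.8, 0.5]
opening: 87.6
grasp_force: 0.0
red y [156.9 169.8 182.8] x [-33.2  59.1] 0.04439994134515245
matches [363.2, 341.2, 401.7, 374.9]
stopper [429.2, 254.4, 444.8, 266.5]
flask [313.8, 178.3, 347.8, 216.0]
dropper [384.3, 188.3, 405.1, 212.6]
[-0.00176471  0.00137353 -0.00636358 -0.00558512 -0.00182985 -0.00072275
 -0.00406106]
```

View pics/top5.png

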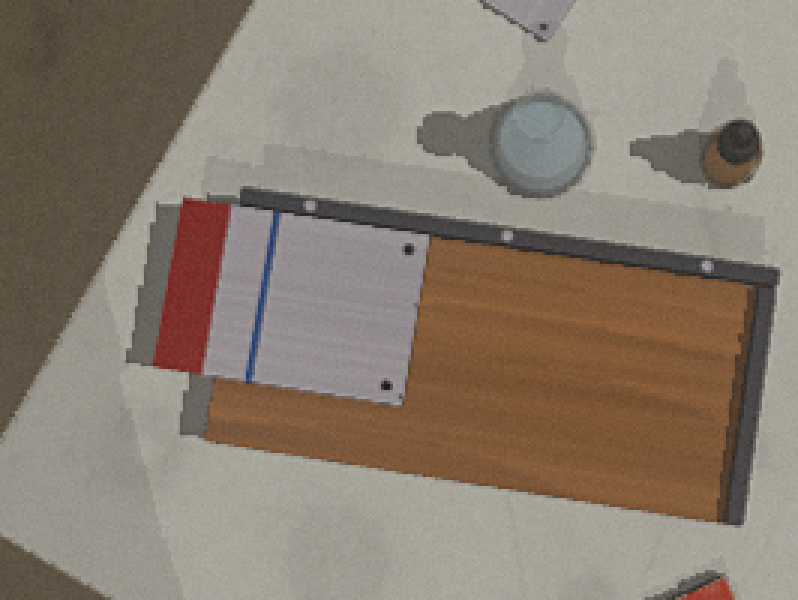

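The plate is square against the rail. The red band (154–230) is wholly past the ledge's end, the blue line (248–278) is on the ledge, and the other objects have not moved. Handing in.

```bash
python3 -c "
from rig import *
print(hand_in())"
```

```text
the job is handed in; nothing more can be done
None
```

The job is handed in: the plate lies square against the back rail, with its red band about 6 mm clear of the ledge's open end and the blue line about 18 mm inside it; the other objects stayed where they stood.

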